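# Start the anchor bolt in its threaded boss

## Task

The anchor bolt has been stood in the mouth of the threaded boss but its thread has not been started. Without lifting it out, turn the bolt backward (anticlockwise seen from above) until you feel it drop into the thread start, then turn it forward (clockwise) about one full turn so that the thread draws it down. Finish still gripping the bolt by its bar, keeping it still; do not let go of it at the end, and leave the things lying around where they are.

Things in the scene. Friction and masses are not known exactly. Their poses are not given: they have to be found in the camera images.
- bolt_grip (a point): centre of the bolt's grip bar: a dark steel bar on edge on top of the bolt, 42 mm long (x), 13 mm thick (y), 30 mm tall (z, 15 mm above and below this point), the same either way round; pinch it across its thickness from above. Below it a 12 mm round neck, 22 mm long, then the 18 mm shank in the boss. The bolt is loose, about 0.35 kg; gravity and friction keep it where it is left
- bolt_lugs (a point): point on the bolt's axis, 61 mm below bolt_grip, at the underside of its two small thread lugs, which stick out of the shank to both sides, parallel to the bar (x), 3 mm tall. At the start the lugs stand on the flat ring in the boss's mouth. The shank has about 1 mm clearance, so the bolt wobbles a few degrees
- bar_end (a point): middle of one end of the grip bar, 21 mm from bolt_grip along the bar (x); shows how far the bolt has been turned
- anchor_plate: the fixed aluminium plate, 100 mm (x) by 150 mm (y) by 10 mm, origin at the centre of its underside, z up; round boss of 55 mm diameter in its middle, its mouth 56 mm above the origin. Its yaw says nothing about where the thread begins
- boss_mouth (a point): centre of the boss's mouth, level with the flat ring. The ring has two opposite gaps (thread starts), direction not told. After 0.6 to 1.0 rad backward the lugs come over the gaps and the bolt can drop 8 mm, if let or pushed down; about 0.4 rad farther a 10 mm high stop blocks turning backward. The same stops block turning forward while it stands on the ring
- thread_start (a point): point on the boss's axis 8 mm below its mouth, where bolt_lugs is once the bolt has dropped into the thread (bolt_grip then 53 mm above the mouth). From there turning forward draws the bolt down 16 mm a turn, two-start thread, with about 2.5 mm of vertical play: after one full turn bolt_grip is about 37 mm above the mouth
- label_tape: bystander: roll of paper tape, 76 mm wide, 19 mm high, lying flat just behind the plate
- screwdriver: bystander: screwdriver with a yellow handle, 176 mm long, lying in front of the plate
- petri_1: bystander: round dish, 60 mm wide, 15 mm high
- scissors: bystander: scissors with orange handles, 165 mm long
- glass_vial: bystander: clear glass beaker, 41 mm wide, 52 mm high
- forceps: bystander: metal forceps, 120 mm long
There are look-alikes about, which are no part of the job. Of the things that look like the part that bears bolt_grip, the smallest one is meant.

How it is judged:
By the outcome, as a careful person would: the job done as asked, in the order asked, and still so for the second after the job is handed in, while the arm keeps its last pose, push and grip.
It also fails if it takes over 61 s, if anything falls off the work surface, if the arm or the gripper's body presses on something with over 40 N, if the wrist force passes 120 N, or if a joint passes its speed limit or range.

## Robot

A 6-joint arm with a two-finger parallel gripper is mounted at the origin on a cart in front of the work surface, level with it; the furniture and walls round the work are solid. World frame = base frame: x ahead of the robot, y to its left, z up, the work surface at z = 0. Lengths are in mm, angles in rad, forces in N, time in s.
With the tool pointing down it reaches from about 275 to 1000 mm from the base axis. Payload 8.4 kg.
Tool frame: the origin (TCP) lies midway between the tips of the shut fingers; the grasp point (between the pads) lies 19 mm behind it (r.grip_point_offset is the distance from the TCP to the grasp point, in mm); z points along the fingers, x is the direction in which the jaws open and shut, and the axes are right-handed (so a half turn about z gives the same grasp; the last joint's range is limited). The gripper opens to 85 mm and grips with 20 to 120 N. Pads are 22 mm wide; open, the fingers measure 114 mm over their backs; the gripper's body (76 mm by 85 mm) begins 54 mm behind the grasp point. The pads swing forward as they close: fully open they stand 13 mm farther back than shut.
Start: joints at [-1.254, 0.353, 1.633, -0, 1.155, -0.002], TCP at [195.891, -593.511, 231.281] pointing down, gripper open.
Joint ranges: [-2.63, 2.63], [-0.92, 2.1], [0.06, 2.66], [-1.3, 4.44], [0, 2.69], [-3.02, 3.02]. Speed limits (rad/s): [2.22, 2.22, 2.79, 3.14, 3.14, 3.14].

## Interface

Orientations are given as [roll, pitch, yaw] about the fixed x, y, z axes, in that order (R = Rz(yaw) Ry(pitch) Rx(roll)).
In Python, from rig import monitor, vision, sign_off, r gives the robot as it stands.
- The arm moves only by the shell command python3 -m inch 'ROWS' [FORCE]. ROWS is JSON, a list of rows, each an object with "dp": the shift along the tool's x, y, z in mm, a list of three; "angular": the turn, a rotation vector about the tool's x, y, z in rad, a list of three; "fingers": the closure in counts, from 0 (fully open) to 255 (shut). A call has 1 to 12 rows; each row is the pose to reach, as a shift and turn from the pose commanded when the call began, along the tool's axes at that moment; what a row does not reach only later rows make up. A row lasts 1/12 s, in which the tool goes at most 41.7 mm and 7.16 degrees, less where a joint would pass 70% of its speed; a pose out of reach is approached as far as the arm can. A call with a gripper value outside its range is refused whole. The fingers move at their own pace and stop on an object; FORCE is the grip in N (left out, the last holds). Time passes only in rows, so rows that repeat a pose let the fingers close. It gives the time, the measured TCP pose, the force and the opening at its end, in the units of the state.
- monitor.sense(): the state, without advancing time (a new reading comes with each control period).
- vision.grab_frame(name): name is "scene" or "top" or "wrist"; returns (picture, depth): 400x640x3 uint8, blue, green, red; 400x640 float32, mm along the optical axis (not along the pixel's ray), 0 where there is no reading.
- vision.camera_params(name): a dict with "fx", "fy", "cx", "cy" (pixels), "R" (3x3) and "t" (3): a world point X has camera coordinates R X + t. Camera axes: x right, y down, z forward; pixel columns grow to the right and rows downward; lengths in mm; the calibration is good to about 2 mm. A picture is of the moment at which its call begins: read the wrist's pose just before it. camera_params takes no time and is no camera call; for the wrist camera it gives the pose at the moment of the call.
- sign_off(): hands the job in, once; it reports no verdict.
The state is a dict: "clock": time; "qpos": joint angles; "qvel": joint speeds; "joint_efforts": joint torques, N m; "eef_pos": TCP position; "tcp_rot": TCP orientation; "contact_force": force on the tool from outside, world axes, zero at the start; "wrist_torque": the same for the moment, N m; "opening": opening from 0.0 (shut) to 1.0 (fully open).
Only numpy, scipy, OpenCV 4.12 (cv2) and the standard library are available. Lean on these libraries where they do the work, as an engineer would, in place of code of your own. Each camera call takes 0.05 s, during which the arm holds its last target.

## Working session

There is one attempt and no reset: what is moved stays moved. The work goes in short steps, Python scripts to look and compute and a shell command to move; the robot and the scene stay as the last step left them, time stands still between calls to the robot, and variables do not carry over. Pictures are saved under pics/ and viewed, and the job is handed in when it is done.

```bash
ls; mkdir -p pics
python3 - <<'E'
from rig import monitor, vision, r
import cv2
print(monitor.sense(), r.grip_point_offset)
for n in ("scene","top"):
    p,d=vision.grab_frame(n); cv2.imwrite(f"pics/{n}0.png",p)
    import numpy as np; np.save(f"{n}0_d.npy",d)
    c=vision.camera_params(n); print(n,c)
E
```

```text
pics
{'clock': 0.0, 'qpos': array([-1.25440244e+00,  3.53666642e-01,  1.63415361e+00,  9.48637382e-06,
        1.15522185e+00, -2.37353370e-03]), 'qvel': array([-0.00126266, -0.00209441, -0.00013668,  0.00123655, -0.00072455,
        0.00086682]), 'joint_efforts': array([-2.05852535e-03, -6.05252981e+01, -3.42082965e+01, -4.60428453e-05,
        9.14957636e-03, -1.35138919e-05]), 'eef_pos': array([ 195.73675764, -593.03608169,  230.54181084]), 'tcp_rot': array([-3.14158054e+00,  1.44942583e-03, -1.25203274e+00]), 'contact_force': array([ 0.65058493, -0.2621514 , -0.69444983]), 'wrist_torque': array([ 0.03450831, -0.02227665,  0.04756364]), 'opening': 0.9976187885783131} 18.700000000000003
scene {'fx': 431.8089852229257, 'fy': 431.8089852229257, 'cx': 322.48114686551435, 'cy': 196.47923457447325, 'R': array([[-0.61450339, -0.78875465, -0.01586429],
       [-0.47447133,  0.38556761, -0.7913372 ],
       [ 0.63028766, -0.47875225, -0.61117408]]), 't': array([278.86268112, 347.00996038, 684.95995816])}
top {'fx': 428.42100191846356, 'fy': 428.42100191846356, 'cx': 327.95721021644056, 'cy': 196.1085345155279, 'R': array([[ 0.01905716, -0.99980441,  0.00528871],
       [-0.98051125, -0.0197234 , -0.1954704 ],
       [ 0.19553648, -0.00146053, -0.98069534]]), 't': array([ -61.37452047,  565.78067744, 1168.63830986])}
```

View pics/scene0.png

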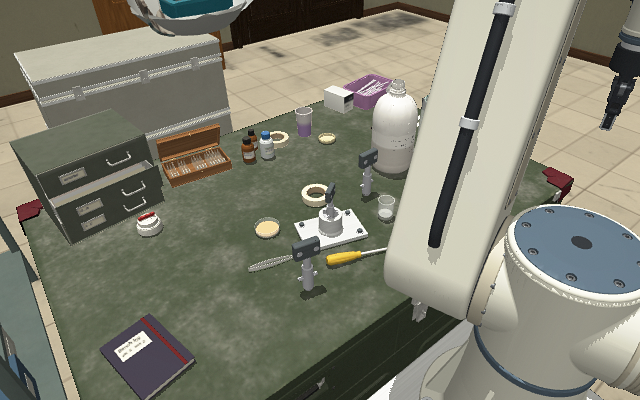

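View pics/top0.png

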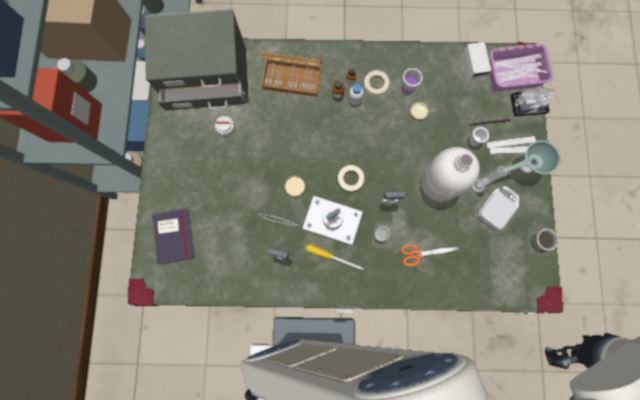

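Three bar-topped bolts are in view. One stands in the plate's boss (scene 330,200; top 333,217). Two larger ones stand free on the mat (scene 367,165 / top 393,198 and scene 306,250 / top 278,255). The one in the boss looks smallest and fits the description, so I'll confirm it with a crop.

```bash
cat > h.py <<'E'
import numpy as np, cv2
def unproj(c,u,v,d):
    pc=np.array([(u-c["cx"])/c["fx"]*d,(v-c["cy"])/c["fy"]*d,d]); return c["R"].T@(pc-c["t"])
def ray(c,u,v,z):
    o=-c["R"].T@c["t"]; w=c["R"].T@np.array([(u-c["cx"])/c["fx"],(v-c["cy"])/c["fy"],1.]); return o+w*(z-o[2])/w[2]
def proj(c,X):
    p=c["R"]@np.asarray(X,float)+c["t"]; return p[0]/p[2]*c["fx"]+c["cx"],p[1]/p[2]*c["fy"]+c["cy"]
E
python3 - <<'E'
from h import *
from rig import vision
a=cv2.imread("pics/scene0.png")[150:300,240:420]; b=cv2.imread("pics/top0.png")[180:270,260:410]
a=cv2.resize(a,None,fx=4,fy=4,interpolation=cv2.INTER_CUBIC); b=cv2.resize(b,None,fx=5,fy=5,interpolation=cv2.INTER_CUBIC)
cv2.imwrite("pics/c1.png",a); cv2.imwrite("pics/c2.png",b)
ct=vision.camera_params("top"); d=np.load("top0_d.npy")
P={}
for v in range(200,236):
  for u in range(315,352):
    if d[v,u]>0:
      X=unproj(ct,u,v,d[v,u]); P[u,v]=X
hi=np.array([k+tuple(X) for k,X in P.items() if X[2]>80])
print(len(hi), hi[:,:2].min(0),hi[:,:2].max(0),hi[:,2:].mean(0),hi[:,4].max())
print(np.round(hi,0)[:60])
E
```

```text
104 [326. 208.] [339. 220.] [503.14819715 -63.44554379 125.03210673] 136.59410206728188
[[337. 208. 520. -75. 134.]
 [338. 208. 520. -78. 130.]
 [335. 209. 517. -70. 132.]
 [336. 209. 517. -72. 131.]
 [337. 209. 517. -75. 131.]
 [338. 209. 518. -78. 129.]
 [334. 210. 514. -67. 135.]
 [335. 210. 514. -70. 133.]
 [336. 210. 514. -72. 133.]
 [337. 210. 514. -75. 137.]
 [338. 210. 514. -78. 132.]
 [339. 210. 514. -80. 133.]
 [332. 211. 512. -62. 131.]
 [333. 211. 512. -64. 132.]
 [334. 211. 512. -67. 132.]
 [335. 211. 512. -70. 133.]
 [336. 211. 512. -72. 132.]
 [337. 211. 512. -75. 132.]
 [338. 211. 513. -78. 128.]
 [339. 211. 512. -80. 133.]
 [331. 212. 509. -59. 134.]
 [332. 212. 509. -62. 131.]
 [333. 212. 509. -64. 132.]
 [334. 212. 509. -67. 129.]
 [335. 212. 509. -70. 133.]
 [336. 212. 509. -72. 132.]
 [337. 212. 509. -75. 132.]
 [338. 212. 509. -78. 134.]
 [339. 212. 509. -80. 131.]
 [329. 213. 507. -54. 126.]
 [330. 213. 506. -56. 134.]
 [331. 213. 506. -59. 134.]
 [332. 213. 506. -62. 133.]
 [333. 213. 506. -64. 133.]
 [334. 213. 506. -67. 133.]
 [335. 213. 506. -70. 133.]
 [336. 213. 507. -72. 131.]
 [337. 213. 507. -75. 128.]
 [338. 213. 507. -78. 127.]
 [339. 213. 509. -81. 118.]
 [328. 214. 503. -51. 134.]
 [329. 214. 503. -54. 133.]
 [330. 214. 503. -57. 131.]
 [331. 214. 503. -59. 132.]
 [332. 214. 504. -62. 128.]
 [333. 214. 504. -64. 131.]
 [334. 214. 503. -67. 134.]
 [335. 214. 504. -70. 128.]
 [336. 214. 504. -72. 131.]
 [337. 214. 505. -75. 122.]
 [338. 214. 508. -78. 108.]
 [326. 215. 501. -46. 130.]
 [327. 215. 500. -49. 133.]
 [328. 215. 500. -51. 134.]
 [329. 215. 501. -54. 129.]
 [330. 215. 501. -57. 133.]
 [331. 215. 501. -59. 131.]
 [332. 215. 501. -62. 134.]
 [333. 215. 501. -65. 131.]
 [334. 215. 501. -67. 131.]]
```

View pics/c1.png

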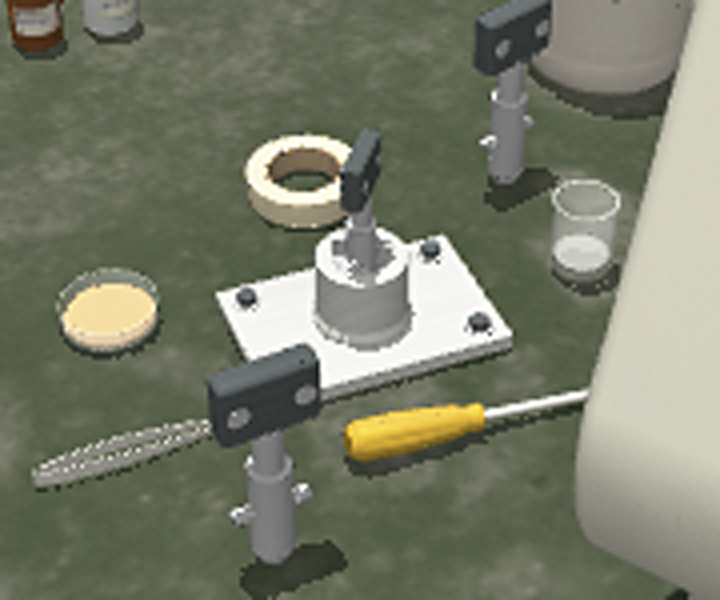

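View pics/c2.png

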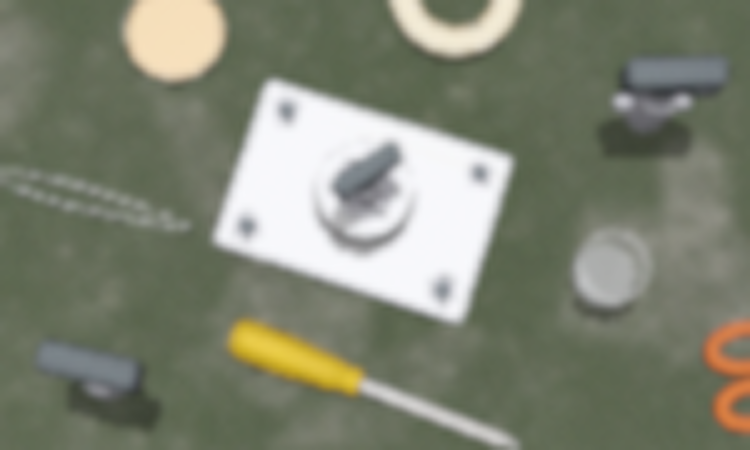

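The crops confirm it. The bolt in the boss has a clearly smaller bar than the two free-standing ones, so it is the one meant. Next I measure the plate centre and bar direction and plan the approach.

```bash
cat >> h.py <<'E'
from scipy.spatial.transform import Rotation as Ro
def plan(pos,yaw,s):
    """dp (tool axes) & rotvec from current pose to target pos, pointing straight down at yaw"""
    R0=Ro.from_euler("xyz",s["tcp_rot"]); R1=Ro.from_euler("xyz",[np.pi,0,yaw])
    return np.round(R0.inv().apply(np.array(pos)-s["eef_pos"]),1), np.round((R0.inv()*R1).as_rotvec(),3)
E
python3 - <<'E'
from h import *
from rig import vision,monitor
ct=vision.camera_params("top")
im=cv2.imread("pics/top0.png")
m=(im.min(2)>190).astype(np.uint8); m[:190]=0;m[250:]=0;m[:,:295]=0;m[:,370:]=0
cs=max(cv2.findContours(m,0,2)[0],key=cv2.contourArea)
X=np.array([ray(ct,u,v,10)[:2] for u,v in cs[:,0]],np.float32)
print(cv2.minAreaRect(X))
d=np.load("top0_d.npy"); P=[]
for v in range(200,236):
  for u in range(315,352):
    Y=unproj(ct,u,v,d[v,u])
    if 127<Y[2]<140: P.append(ray(ct,u,v,132)[:2])
P=np.array(P,np.float32); print(cv2.minAreaRect(P),len(P))
q=P-P.mean(0); w,V=np.linalg.eigh(q.T@q); print(np.arctan2(V[1,1],V[0,1]),P.mean(0))
s=monitor.sense()
print(plan([503,-63,260],0.63,s))
E
```

```text
((506.5447998046875, -64.28392028808594), (151.54083251953125, 101.53727722167969), 73.13455200195312)
((504.4005432128906, -63.09766387939453), (13.33821964263916, 41.52250289916992), 35.114681243896484) 77
2.2057989 [504.57834  -63.029182]
(array([-407.1, -457.9,  -28.9]), array([-1.000e-03,  1.000e-03, -1.882e+00]))
```

```bash
python3 -m inch '[{"dp":[-12,-14,-1],"angular":[0,0,-0.05],"fingers":0},{"dp":[-34,-38,-3],"angular":[0,0,-0.15],"fingers":0},{"dp":[-60,-67,-5],"angular":[0,0,-0.26],"fingers":0},{"dp":[-86,-97,-7],"angular":[0,0,-0.37],"fingers":0},{"dp":[-112,-126,-9],"angular":[0,0,-0.48],"fingers":0},{"dp":[-138,-155,-11],"angular":[0,0,-0.59],"fingers":0},{"dp":[-164,-184,-13],"angular":[0,0,-0.70],"fingers":0},{"dp":[-190,-214,-15],"angular":[0,0,-0.81],"fingers":0},{"dp":[-216,-243,-17],"angular":[0,0,-0.92],"fingers":0},{"dp":[-242,-272,-19],"angular":[0,0,-1.03],"fingers":0},{"dp":[-262,-295,-20],"angular":[0,0,-1.12],"fingers":0},{"dp":[-272,-306,-20],"angular":[0,0,-1.18],"fingers":0}]'
python3 - <<'E'
from h import *
from rig import monitor
s=monitor.sense(); print(s["qpos"]); print(plan([503,-63,260],0.635,s))
E
```

```text
clock: 1.1
eef_pos: [402.4, -236.4, 251.4]
tcp_rot: [-3.141, -0.001, -0.065]
contact_force: [0.2, -0.6, 0.8]
opening: 0.999
[-5.35061088e-01  8.11129437e-02  1.93592291e+00  1.06169820e-03
  1.12443003e+00 -4.70238925e-01]
(array([  89.1, -179.6,   -8.4]), array([-0.001, -0.001, -0.7  ]))
```

```bash
python3 -m inch '[{"dp":[10,-20,-1],"angular":[0,0,-0.08],"fingers":0},{"dp":[25,-50,-3],"angular":[0,0,-0.19],"fingers":0},{"dp":[42,-85,-5],"angular":[0,0,-0.3],"fingers":0},{"dp":[59,-120,-7],"angular":[0,0,-0.41],"fingers":0},{"dp":[74,-150,-8],"angular":[0,0,-0.52],"fingers":0},{"dp":[85,-172,-8],"angular":[0,0,-0.62],"fingers":0},{"dp":[89,-179.6,-8.4],"angular":[0,0,-0.69],"fingers":0},{"dp":[89,-179.6,-8.4],"angular":[0,0,-0.7],"fingers":0},{"dp":[89,-179.6,-8.4],"angular":[0,0,-0.7],"fingers":0}]'
python3 - <<'E'
from h import *
from rig import monitor,vision
s=monitor.sense(); print(s["qpos"],s["contact_force"],s["eef_pos"])
c=vision.camera_params("wrist"); p,d=vision.grab_frame("wrist"); print(c)
cv2.imwrite("pics/w1.png",p); np.save("w1_d.npy",d); np.savez("w1_c.npz",**c)
for n,X in (("mouth",[506.5,-64.3,56]),("top",[504.5,-63,132])): print(n,proj(c,X))
E
```

```text
clock: 1.85
eef_pos: [502.6, -66.4, 259.3]
tcp_rot: [-3.141, 0.001, 0.628]
contact_force: [-0.5, -0.7, 0.2]
opening: 1.002
[-1.34012591e-01  1.40446404e-01  1.84922184e+00 -3.23084032e-04
  1.15282413e+00 -7.61817265e-01] [-0.45480215 -0.68059675  0.16999417] [502.63155195 -66.35364999 259.31712174]
{'fx': 297.5211516060315, 'fy': 297.5211516060315, 'cx': 315.7917789256805, 'cy': 199.59019894804638, 'R': array([[ 8.09330785e-01,  5.87353097e-01,  1.40719340e-04],
       [ 5.59436204e-01, -7.70936234e-01,  3.04447788e-01],
       [ 1.78926837e-01, -2.46320244e-01, -9.52529015e-01]]), 't': array([-367.85577223, -379.97502485,  300.59413659])}
mouth (np.float64(319.4181683772747), np.float64(174.35613209755562))
top (np.float64(319.46716967758647), np.float64(190.06669939105555))
```

View pics/w1.png

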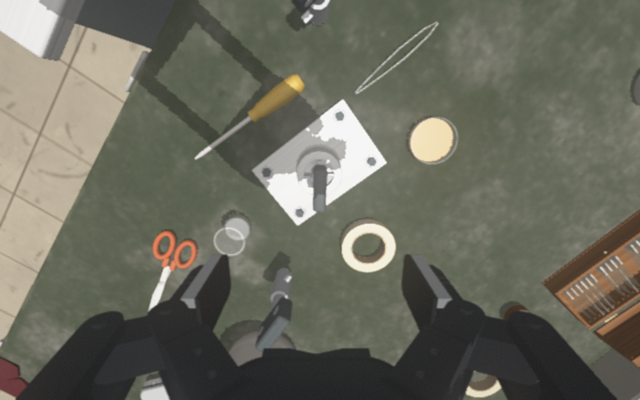

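The wrist view shows the bar at about (319,188), the boss around (319,165) and the plate corners at (345,100), (386,162), (297,224) and (253,167). I'll refine both the boss and the bar from this picture.

Run:
```python
from h import *
from rig import monitor
c=dict(np.load("w1_c.npz")); d=np.load("w1_d.npy"); im=cv2.imread("pics/w1.png")
v,u=np.mgrid[90:240,240:400]
Z=np.array([unproj(c,a,b,d[b,a]) for a,b in zip(u.ravel(),v.ravel())])
z=Z[:,2]
for lo,hi,n in ((127,140,"bartop"),(50,62,"mouth"),(7,14,"plate")):
    k=(z>lo)&(z<hi)&(np.hypot(Z[:,0]-506,Z[:,1]+64)<(40 if n!="plate" else 120))
    P=Z[k][:,:2].astype(np.float32); print(n,len(P),np.median(z[k]),cv2.minAreaRect(P),P.mean(0))
    if n=="mouth": print(cv2.minEnclosingCircle(P))
    if n=="bartop":
        q=P-P.mean(0); w,V=np.linalg.eigh(q.T@q); print("ang",np.arctan2(V[1,1],V[0,1]),V[:,1])
cv2.imwrite("pics/w1c.png",cv2.resize(im[90:240,240:400],None,fx=4,fy=4,interpolation=cv2.INTER_CUBIC))
```

```text
bartop 567 131.72603588020897 ((504.7986145019531, -63.99384307861328), (12.748109817504883, 41.288368225097656), 34.1307487487793) [504.25     -63.195015]
ang 2.1756716 [-0.56865937  0.8225731 ]
mouth 1049 56.018757233361 ((504.4986877441406, -63.46066665649414), (53.70904541015625, 52.71167755126953), 37.45108413696289) [502.42786  -60.770733]
((505.1313171386719, -64.21604919433594), 27.53478240966797)
plate 6224 10.144273539675362 ((508.1592102050781, -65.57674407958984), (150.49044799804688, 229.8998260498047), 72.86289978027344) [501.03708  -58.207733]
```

View pics/w1c.png

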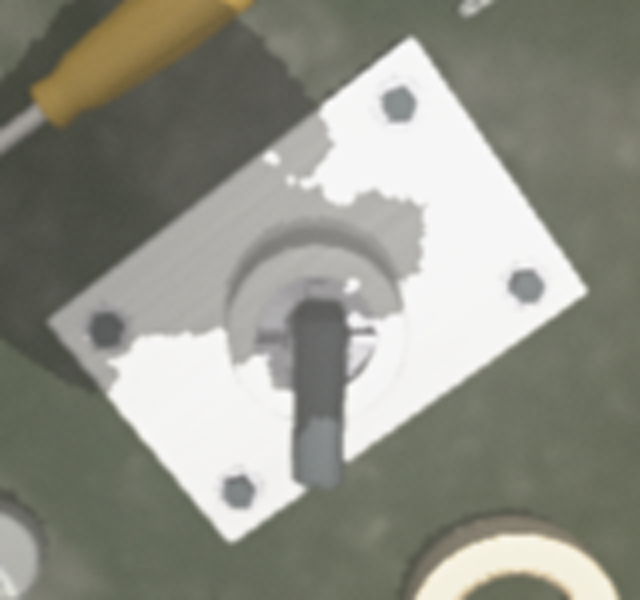

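```bash
python3 -m inch '[{"dp":[0,0,0],"angular":[0,0,0],"fingers":60},{"dp":[0,0,0],"angular":[0,0,0],"fingers":100},{"dp":[0,0,0],"angular":[0,0,0],"fingers":100}]'
python3 - <<'E'
from h import *
from rig import monitor
s=monitor.sense(); print(s["eef_pos"],s["tcp_rot"],s["opening"],s["contact_force"]); print(plan([505,-64,150],0.61,s),plan([505,-64,99],0.61,s))
E
```

```text
clock: 2.15
eef_pos: [502.6, -67.4, 259.7]
tcp_rot: [3.142, 0.0, 0.626]
contact_force: [-0.5, -0.4, -0.0]
opening: 0.614
[502.56334917 -67.35301615 259.71559616] [3.14153230e+00 7.10669999e-05 6.25885227e-01] 0.6142430690794082 [-0.52862681 -0.3769212  -0.04171517]
(array([  3.9,  -1.3, 109.7]), array([0.   , 0.   , 0.016])) (array([  4. ,  -1.3, 160.7]), array([0.   , 0.   , 0.016]))
```

```bash
python3 -m inch '[{"dp":[1,-0.3,10],"angular":[0,0,0.005],"fingers":100},{"dp":[2,-0.8,32],"angular":[0,0,0.01],"fingers":100},{"dp":[3.9,-1.3,60],"angular":[0,0,0.016],"fingers":100},{"dp":[3.9,-1.3,85],"angular":[0,0,0.016],"fingers":100},{"dp":[3.9,-1.3,102],"angular":[0,0,0.016],"fingers":100},{"dp":[3.9,-1.3,108],"angular":[0,0,0.016],"fingers":100},{"dp":[3.9,-1.3,110],"angular":[0,0,0.016],"fingers":100},{"dp":[3.9,-1.3,110],"angular":[0,0,0.016],"fingers":100},{"dp":[3.9,-1.3,110],"angular":[0,0,0.016],"fingers":100}]'
python3 - <<'E'
from h import *
from rig import monitor,vision
s=monitor.sense(); print(s["eef_pos"],s["tcp_rot"]); print(plan([505,-64,99],0.61,s))
c=vision.camera_params("wrist"); p,d=vision.grab_frame("wrist")
cv2.imwrite("pics/w2.png",p)
E
```

```text
clock: 2.9
eef_pos: [506.0, -63.4, 150.5]
tcp_rot: [3.141, -0.001, 0.612]
contact_force: [-0.6, 0.1, 1.0]
opening: 0.614
[505.99355433 -63.41408893 150.54766608] [ 3.14062923e+00 -1.05259676e-03  6.11648945e-01]
(array([-1.2, -0.1, 51.5]), array([ 0.001, -0.001,  0.002]))
```

View pics/w2.png

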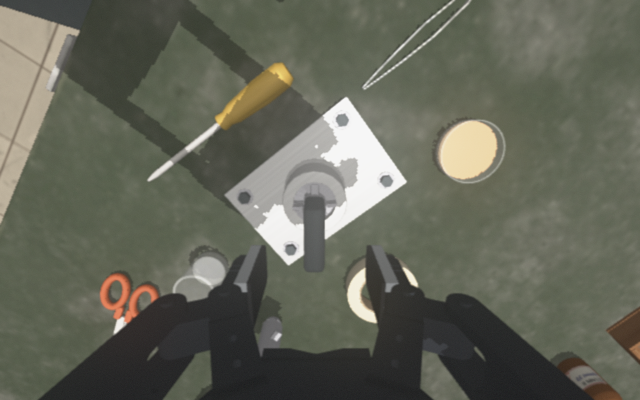

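The bar (314,235) runs parallel to the jaws and lies midway between the fingers at about (250,270) and (380,270). Descending.

```bash
python3 -m inch '[{"dp":[-0.5,0,6],"angular":[0,0,0.002],"fingers":100},{"dp":[-0.8,0,20],"angular":[0,0,0.002],"fingers":100},{"dp":[-0.8,0,36],"angular":[0,0,0.002],"fingers":100},{"dp":[-0.8,0,47],"angular":[0,0,0.002],"fingers":100},{"dp":[-0.8,0,51],"angular":[0,0,0.002],"fingers":100},{"dp":[-0.8,0,51.5],"angular":[0,0,0.002],"fingers":100},{"dp":[-0.8,0,51.5],"angular":[0,0,0.002],"fingers":100},{"dp":[-0.8,0,51.5],"angular":[0,0,0.002],"fingers":100},{"dp":[-0.8,0,51.5],"angular":[0,0,0.002],"fingers":100}]'
python3 - <<'E'
from h import *
from rig import monitor,vision
s=monitor.sense(); print(s["eef_pos"],s["tcp_rot"],s["contact_force"],s["wrist_torque"])
p,d=vision.grab_frame("wrist")
cv2.imwrite("pics/w3.png",p)
E
```

```text
clock: 3.7
eef_pos: [505.2, -63.8, 98.9]
tcp_rot: [3.141, -0.001, 0.61]
contact_force: [-0.6, 0.5, 0.0]
opening: 0.605
[505.20383008 -63.76300185  98.87340066] [ 3.14078620e+00 -9.19417182e-04  6.09946367e-01] [-0.63544769  0.47128137  0.02426434] [-0.0288166  -0.00472662  0.01429526]
```

View pics/w3.png

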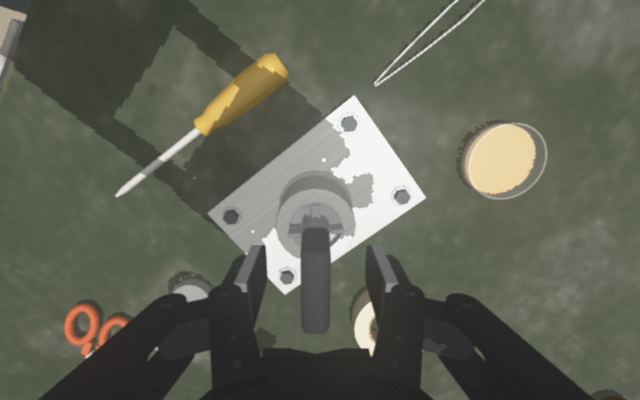

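The bar lies centred between the pads, with tips at (258,270) and (374,270). Closing.

```bash
python3 -m inch '[{"dp":[0,0,0],"angular":[0,0,0],"fingers":150},{"dp":[0,0,0],"angular":[0,0,0],"fingers":190},{"dp":[0,0,0],"angular":[0,0,0],"fingers":230},{"dp":[0,0,0],"angular":[0,0,0],"fingers":255},{"dp":[0,0,0],"angular":[0,0,0],"fingers":255},{"dp":[0,0,0],"angular":[0,0,0],"fingers":255},{"dp":[0,0,0],"angular":[0,0,0],"fingers":255}]' 50
python3 - <<'E'
from h import *
from rig import monitor,vision
s=monitor.sense(); print(s["eef_pos"],s["tcp_rot"],s["contact_force"],s["wrist_torque"],s["opening"])
p,d=vision.grab_frame("wrist")
cv2.imwrite("pics/w4.png",p)
E
```

```text
clock: 4.33
eef_pos: [504.8, -63.7, 98.4]
tcp_rot: [3.141, -0.0, 0.61]
contact_force: [-0.4, 0.5, 4.8]
opening: 0.143
[504.83088758 -63.71074506  98.44091833] [ 3.14134172e+00 -3.05865769e-04  6.09955754e-01] [-0.39374875  0.45061345  4.80821527] [0.02817632 0.18806189 0.04899283] 0.14347253427027948
```

View pics/w4.png

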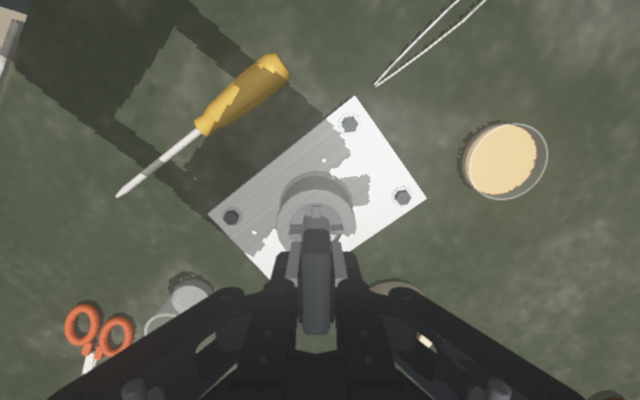

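Gripped, with the opening at about 12 mm on the bar and 5 N of downward push. Now I turn it backward, which is negative about the tool z axis.

```bash
python3 -m inch '[{"dp":[0,0,0.3],"angular":[0,0,-0.04],"fingers":255},{"dp":[0,0,0.5],"angular":[0,0,-0.1],"fingers":255},{"dp":[0,0,0.5],"angular":[0,0,-0.17],"fingers":255},{"dp":[0,0,0.5],"angular":[0,0,-0.24],"fingers":255},{"dp":[0,0,0.5],"angular":[0,0,-0.31],"fingers":255},{"dp":[0,0,0.5],"angular":[0,0,-0.38],"fingers":255},{"dp":[0,0,0.5],"angular":[0,0,-0.44],"fingers":255},{"dp":[0,0,0.5],"angular":[0,0,-0.46],"fingers":255},{"dp":[0,0,0.5],"angular":[0,0,-0.46],"fingers":255}]' 50
python3 -c "
from rig import monitor
s=monitor.sense();print(s['wrist_torque'],s['qpos'][5],s['tcp_rot'])"
```

```text
clock: 5.13
eef_pos: [505.4, -63.9, 98.4]
tcp_rot: [3.14, -0.0, 1.072]
contact_force: [-0.4, -1.9, 8.5]
opening: 0.143
[-0.18252599  0.20988434 -0.08837311] -1.1999576070588687 [ 3.14014537e+00 -3.56447365e-04  1.07150072e+00]
```

```bash
python3 -m inch '[{"dp":[0,0,0.5],"angular":[0,0,-0.03],"fingers":255},{"dp":[0,0,0.5],"angular":[0,0,-0.07],"fingers":255},{"dp":[0,0,0.5],"angular":[0,0,-0.1],"fingers":255},{"dp":[0,0,0.5],"angular":[0,0,-0.1],"fingers":255}]'
python3 -m inch '[{"dp":[0,0,0],"angular":[0,0,-0.03],"fingers":255},{"dp":[0,0,0],"angular":[0,0,-0.06],"fingers":255},{"dp":[0,0,0],"angular":[0,0,-0.08],"fingers":255},{"dp":[0,0,0],"angular":[0,0,-0.08],"fingers":255}]'
```

```text
clock: 5.47
eef_pos: [505.4, -64.0, 98.1]
tcp_rot: [3.14, 0.0, 1.172]
contact_force: [-2.4, -1.2, 13.3]
opening: 0.145
clock: 5.8
eef_pos: [505.3, -64.1, 98.1]
tcp_rot: [3.14, 0.0, 1.251]
contact_force: [-2.0, -1.4, 13.0]
opening: 0.147
```

```bash
python3 -m inch '[{"dp":[0,0,0],"angular":[0,0,-0.03],"fingers":255},{"dp":[0,0,0],"angular":[0,0,-0.06],"fingers":255},{"dp":[0,0,0],"angular":[0,0,-0.08],"fingers":255},{"dp":[0,0,0],"angular":[0,0,-0.08],"fingers":255}]'
python3 -m inch '[{"dp":[0,0,0],"angular":[0,0,-0.03],"fingers":255},{"dp":[0,0,0],"angular":[0,0,-0.06],"fingers":255},{"dp":[0,0,0],"angular":[0,0,-0.06],"fingers":255}]'
```

```text
clock: 6.13
eef_pos: [505.3, -64.0, 97.9]
tcp_rot: [3.14, 0.0, 1.331]
contact_force: [-0.7, -1.5, 9.5]
opening: 0.139
clock: 6.38
eef_pos: [505.1, -64.0, 97.6]
tcp_rot: [3.141, 0.0, 1.392]
contact_force: [-0.6, -1.0, 5.4]
opening: 0.144
```

```bash
python3 -m inch '[{"dp":[0,0,0.5],"angular":[0,0,-0.02],"fingers":255},{"dp":[0,0,1],"angular":[0,0,-0.04],"fingers":255},{"dp":[0,0,1],"angular":[0,0,-0.04],"fingers":255}]'
python3 -m inch '[{"dp":[0,0,0.5],"angular":[0,0,-0.02],"fingers":255},{"dp":[0,0,1],"angular":[0,0,-0.03],"fingers":255},{"dp":[0,0,1],"angular":[0,0,-0.03],"fingers":255}]'
```

```text
clock: 6.63
eef_pos: [504.8, -64.2, 96.1]
tcp_rot: [3.141, 0.001, 1.431]
contact_force: [0.6, -3.8, -2.0]
opening: 0.146
clock: 6.88
eef_pos: [504.5, -63.9, 94.8]
tcp_rot: [-3.141, 0.0, 1.461]
contact_force: [0.4, -4.9, -2.7]
opening: 0.146
```

The vertical force has gone to about the bolt's weight and it follows down freely, so it is over the gap. I lower it into the thread start.

```bash
python3 -m inch '[{"dp":[0,0,1],"angular":[0,0,0],"fingers":255},{"dp":[0,0,2],"angular":[0,0,0],"fingers":255},{"dp":[0,0,3],"angular":[0,0,0],"fingers":255},{"dp":[0,0,3],"angular":[0,0,0],"fingers":255}]'
python3 -m inch '[{"dp":[0,0,1],"angular":[0,0,0],"fingers":255},{"dp":[0,0,1.5],"angular":[0,0,0],"fingers":255},{"dp":[0,0,1.5],"angular":[0,0,0],"fingers":255},{"dp":[0,0,1.5],"angular":[0,0,0],"fingers":255}]'
python3 -c "
from rig import monitor
s=monitor.sense();print(s['wrist_torque'],s['qpos'],s['tcp_rot'])"
```

```text
clock: 7.22
eef_pos: [504.3, -63.5, 91.8]
tcp_rot: [-3.141, -0.0, 1.46]
contact_force: [0.6, -2.6, -3.6]
opening: 0.144
clock: 7.55
eef_pos: [504.5, -63.6, 90.6]
tcp_rot: [-3.141, -0.0, 1.46]
contact_force: [-0.5, -1.8, -2.9]
opening: 0.143
[-0.3941865   0.11999358 -0.04695978] [-1.28399399e-01  3.62796283e-01  1.99642547e+00  1.99608376e-04
  7.82785709e-01 -1.58849970e+00] [-3.14118040e+00 -1.48037674e-04  1.45995873e+00]
```

```bash
python3 -m inch '[{"dp":[0,0,0.6],"angular":[0,0,0],"fingers":255},{"dp":[0,0,1],"angular":[0,0,0],"fingers":255},{"dp":[0,0,1],"angular":[0,0,0],"fingers":255},{"dp":[0,0,1],"angular":[0,0,0],"fingers":255}]'
python3 - <<'E'
from h import *
from rig import monitor,vision
s=monitor.sense(); print(s["contact_force"],s["wrist_torque"])
p,d=vision.grab_frame("wrist"); cv2.imwrite("pics/w5.png",p)
E
```

```text
clock: 7.88
eef_pos: [504.6, -63.6, 90.3]
tcp_rot: [-3.141, -0.0, 1.46]
contact_force: [-3.7, -1.2, 8.1]
opening: 0.143
[-3.70017945 -1.21896262  8.12398096] [-0.24127964  0.62019023  0.02146019]
```

View pics/w5.png

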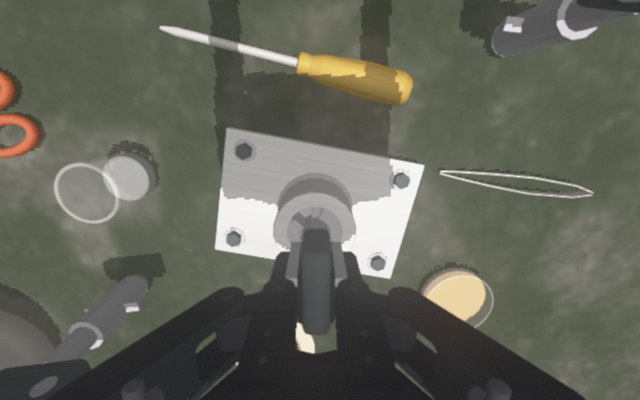

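The bolt dropped 8.1 mm and seats with 8 N. Turning forward, following 2.55 mm/rad.

```bash
python3 -m inch '[{"dp":[0,0,-0.4],"angular":[0,0,0.03],"fingers":255},{"dp":[0,0,-0.2],"angular":[0,0,0.1],"fingers":255},{"dp":[0,0,-0.1],"angular":[0,0,0.17],"fingers":255},{"dp":[0,0,0.1],"angular":[0,0,0.24],"fingers":255},{"dp":[0,0,0.3],"angular":[0,0,0.31],"fingers":255},{"dp":[0,0,0.5],"angular":[0,0,0.38],"fingers":255},{"dp":[0,0,0.6],"angular":[0,0,0.4],"fingers":255},{"dp":[0,0,0.6],"angular":[0,0,0.4],"fingers":255}]' 60
python3 -c "
from rig import monitor
s=monitor.sense();print(s['wrist_torque'],s['qpos'][5])"
```

```text
clock: 8.6
eef_pos: [504.8, -63.4, 89.4]
tcp_rot: [3.141, -0.001, 1.06]
contact_force: [-1.6, 1.4, 5.0]
opening: 0.145
[0.3150383  0.2678585  0.10770821] -1.1888885987114142
```

```bash
python3 -m inch '[{"dp":[0,0,0.1],"angular":[0,0,0.04],"fingers":255},{"dp":[0,0,0.3],"angular":[0,0,0.12],"fingers":255},{"dp":[0,0,0.5],"angular":[0,0,0.2],"fingers":255},{"dp":[0,0,0.75],"angular":[0,0,0.3],"fingers":255},{"dp":[0,0,1],"angular":[0,0,0.4],"fingers":255},{"dp":[0,0,1.3],"angular":[0,0,0.5],"fingers":255},{"dp":[0,0,1.5],"angular":[0,0,0.6],"fingers":255},{"dp":[0,0,1.8],"angular":[0,0,0.7],"fingers":255},{"dp":[0,0,2],"angular":[0,0,0.78],"fingers":255},{"dp":[0,0,2.05],"angular":[0,0,0.8],"fingers":255},{"dp":[0,0,2.05],"angular":[0,0,0.8],"fingers":255}]'
python3 -c "
from rig import monitor
s=monitor.sense();print(s['wrist_torque'],s['qpos'][5])"
```

```text
clock: 9.52
eef_pos: [505.6, -63.7, 87.4]
tcp_rot: [3.141, -0.002, 0.262]
contact_force: [2.9, 2.5, 2.2]
opening: 0.143
[ 0.11700105 -0.47721921 -0.03774477] -0.39075008038396797
```

```bash
python3 -m inch '[{"dp":[0,0,0.1],"angular":[0,0,0.04],"fingers":255},{"dp":[0,0,0.3],"angular":[0,0,0.12],"fingers":255},{"dp":[0,0,0.55],"angular":[0,0,0.22],"fingers":255},{"dp":[0,0,0.8],"angular":[0,0,0.32],"fingers":255},{"dp":[0,0,1.1],"angular":[0,0,0.43],"fingers":255},{"dp":[0,0,1.4],"angular":[0,0,0.54],"fingers":255},{"dp":[0,0,1.65],"angular":[0,0,0.65],"fingers":255},{"dp":[0,0,1.95],"angular":[0,0,0.76],"fingers":255},{"dp":[0,0,2.25],"angular":[0,0,0.87],"fingers":255},{"dp":[0,0,2.5],"angular":[0,0,0.96],"fingers":255},{"dp":[0,0,2.6],"angular":[0,0,1.0],"fingers":255},{"dp":[0,0,2.6],"angular":[0,0,1.0],"fingers":255}]'
python3 -m inch '[{"dp":[0,0,0.1],"angular":[0,0,0.04],"fingers":255},{"dp":[0,0,0.3],"angular":[0,0,0.12],"fingers":255},{"dp":[0,0,0.55],"angular":[0,0,0.22],"fingers":255},{"dp":[0,0,0.8],"angular":[0,0,0.32],"fingers":255},{"dp":[0,0,1.1],"angular":[0,0,0.43],"fingers":255},{"dp":[0,0,1.4],"angular":[0,0,0.54],"fingers":255},{"dp":[0,0,1.65],"angular":[0,0,0.65],"fingers":255},{"dp":[0,0,1.95],"angular":[0,0,0.76],"fingers":255},{"dp":[0,0,2.25],"angular":[0,0,0.87],"fingers":255},{"dp":[0,0,2.5],"angular":[0,0,0.96],"fingers":255},{"dp":[0,0,2.6],"angular":[0,0,1.0],"fingers":255},{"dp":[0,0,2.6],"angular":[0,0,1.0],"fingers":255}]'
python3 - <<'E'
from h import *
from rig import monitor,vision
s=monitor.sense(); print(s["contact_force"],s["wrist_torque"],s['qpos'])
p,d=vision.grab_frame("wrist"); cv2.imwrite("pics/w6.png",p)
E
```

```text
clock: 10.52
eef_pos: [505.3, -63.9, 84.8]
tcp_rot: [-3.141, -0.001, -0.738]
contact_force: [2.0, -1.1, 4.2]
opening: 0.147
clock: 11.52
eef_pos: [505.7, -64.3, 82.2]
tcp_rot: [-3.139, -0.001, -1.737]
contact_force: [2.5, -3.7, 3.5]
opening: 0.144
[ 2.46550808 -3.74426633  3.52254434] [-0.90903765 -0.56958483 -0.04193721] [-1.28982469e-01  3.76978426e-01  2.00020111e+00 -1.13636098e-03
  7.62171244e-01  1.60932335e+00]
```

View pics/w6.png

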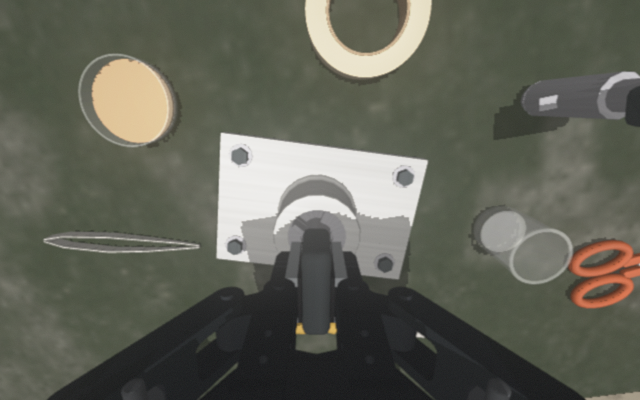

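3.2 rad forward so far, tracking the pitch (z 90.3→82.2), with the bar still at (317,285) in the jaws. The wrist joint can't do a full turn in one grip, so I release, lift clear, turn the hand back π and regrip. The thread holds the bolt meanwhile.

```bash
python3 -m inch '[{"dp":[0,0,0],"angular":[0,0,0],"fingers":200},{"dp":[0,0,0],"angular":[0,0,0],"fingers":160},{"dp":[0,0,0],"angular":[0,0,0],"fingers":120},{"dp":[0,0,0],"angular":[0,0,0],"fingers":100},{"dp":[0,0,0],"angular":[0,0,0],"fingers":100},{"dp":[0,0,-6],"angular":[0,0,0],"fingers":100},{"dp":[0,0,-18],"angular":[0,0,0],"fingers":100},{"dp":[0,0,-32],"angular":[0,0,0],"fingers":100},{"dp":[0,0,-42],"angular":[0,0,0],"fingers":100},{"dp":[0,0,-48],"angular":[0,0,0],"fingers":100},{"dp":[0,0,-50],"angular":[0,0,0],"fingers":100},{"dp":[0,0,-50],"angular":[0,0,0],"fingers":100}]'
python3 - <<'E'
from h import *
from rig import monitor,vision
s=monitor.sense(); print(s["contact_force"],s['eef_pos'],s['tcp_rot'])
c=vision.camera_params("wrist")
p,d=vision.grab_frame("wrist"); cv2.imwrite("pics/w7.png",p)
Z=np.array([unproj(c,u,v,d[v,u]) for v in range(100,400) for u in range(220,420)])
k=(Z[:,2]>108)&(Z[:,2]<122)&(np.hypot(Z[:,0]-505,Z[:,1]+64)<26)
P=Z[k][:,:2].astype(np.float32); print(k.sum(),np.median(Z[k][:,2]),cv2.minAreaRect(P),P.mean(0))
E
```

```text
clock: 12.57
eef_pos: [504.9, -63.7, 132.3]
tcp_rot: [-3.141, 0.0, -1.74]
contact_force: [0.5, -0.6, 0.4]
opening: 0.61
[ 0.5092293  -0.60045914  0.3661211 ] [504.89527315 -63.71483338 132.33276944] [-3.14062256e+00  4.96983063e-05 -1.73990415e+00]
1415 115.45017021394212 ((504.7479553222656, -64.34257507324219), (12.718082427978516, 41.87380599975586), 80.78604125976562) [506.6786  -64.76529]
```

View pics/w7.png

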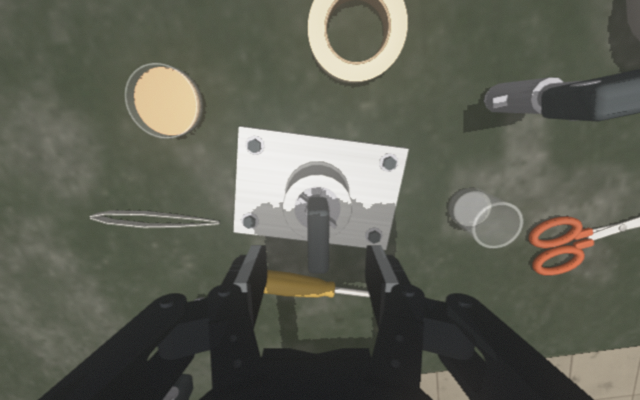

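The bar (318,233) stayed in place. Its top is at z≈115.5, meaning grip centre about 44.5 mm above the mouth, as expected, and its yaw matches the hand. Turning the hand back.

```bash
python3 -m inch '[{"dp":[0,0,0],"angular":[0,0,-0.05],"fingers":100},{"dp":[0,0,0],"angular":[0,0,-0.16],"fingers":100},{"dp":[0,0,0],"angular":[0,0,-0.28],"fingers":100},{"dp":[0,0,0],"angular":[0,0,-0.4],"fingers":100},{"dp":[0,0,0],"angular":[0,0,-0.52],"fingers":100},{"dp":[0,0,0],"angular":[0,0,-0.64],"fingers":100},{"dp":[0,0,0],"angular":[0,0,-0.76],"fingers":100},{"dp":[0,0,0],"angular":[0,0,-0.88],"fingers":100},{"dp":[0,0,0],"angular":[0,0,-1.0],"fingers":100},{"dp":[0,0,0],"angular":[0,0,-1.12],"fingers":100},{"dp":[0,0,0],"angular":[0,0,-1.24],"fingers":100},{"dp":[0,0,0],"angular":[0,0,-1.36],"fingers":100}]'
python3 -m inch '[{"dp":[0,0,0],"angular":[0,0,-0.12],"fingers":100},{"dp":[0,0,0],"angular":[0,0,-0.24],"fingers":100},{"dp":[0,0,0],"angular":[0,0,-0.36],"fingers":100},{"dp":[0,0,0],"angular":[0,0,-0.48],"fingers":100},{"dp":[0,0,0],"angular":[0,0,-0.6],"fingers":100},{"dp":[0,0,0],"angular":[0,0,-0.72],"fingers":100},{"dp":[0,0,0],"angular":[0,0,-0.84],"fingers":100},{"dp":[0,0,0],"angular":[0,0,-0.96],"fingers":100},{"dp":[0,0,0],"angular":[0,0,-1.08],"fingers":100},{"dp":[0,0,0],"angular":[0,0,-1.2],"fingers":100},{"dp":[0,0,0],"angular":[0,0,-1.32],"fingers":100},{"dp":[0,0,0],"angular":[0,0,-1.44],"fingers":100}]'
python3 -m inch '[{"dp":[0,0,0],"angular":[0,0,-0.12],"fingers":100},{"dp":[0,0,0],"angular":[0,0,-0.23],"fingers":100},{"dp":[0,0,0],"angular":[0,0,-0.31],"fingers":100},{"dp":[0,0,0],"angular":[0,0,-0.34],"fingers":100},{"dp":[0,0,0],"angular":[0,0,-0.34],"fingers":100},{"dp":[0,0,0],"angular":[0,0,-0.34],"fingers":100},{"dp":[0,0,0],"angular":[0,0,-0.34],"fingers":100}]'
python3 - <<'E'
from h import *
from rig import monitor,vision
s=monitor.sense(); print(s['qpos'],s['eef_pos'],s['tcp_rot'])
c=vision.camera_params("wrist")
p,d=vision.grab_frame("wrist"); cv2.imwrite("pics/w8.png",p)
Z=np.array([unproj(c,u,v,d[v,u]) for v in range(100,400) for u in range(220,420)])
k=(Z[:,2]>110)&(Z[:,2]<122)&(np.hypot(Z[:,0]-505,Z[:,1]+64)<26)
P=Z[k][:,:2].astype(np.float32); print(k.sum(),np.median(Z[k][:,2]),cv2.minAreaRect(P))
print(plan([504.8,-64,81.7],1.405,s))
E
```

```text
clock: 13.62
eef_pos: [504.1, -63.6, 131.0]
tcp_rot: [3.141, 0.001, -0.374]
contact_force: [1.0, 0.8, -0.5]
opening: 0.605
clock: 14.62
eef_pos: [504.1, -63.6, 131.0]
tcp_rot: [-3.14, 0.001, 1.066]
contact_force: [-0.0, 0.5, -0.5]
opening: 0.607
clock: 15.2
eef_pos: [504.4, -63.7, 131.4]
tcp_rot: [-3.141, 0.0, 1.399]
contact_force: [-0.2, 0.4, 0.9]
opening: 0.607
[-1.28515517e-01  2.99644731e-01  1.96960696e+00  1.24037941e-05
  8.73084175e-01 -1.52721140e+00] [504.37306856 -63.66324107 131.43248027] [-3.14084973e+00  2.28925180e-05  1.39868792e+00]
1427 115.59986700547111 ((503.44366455078125, -64.69618225097656), (12.915177345275879, 41.9198112487793), 80.51029968261719)
(array([-0.3,  0.5, 49.7]), array([-0.001,  0.   , -0.006]))
```

View pics/w8.png

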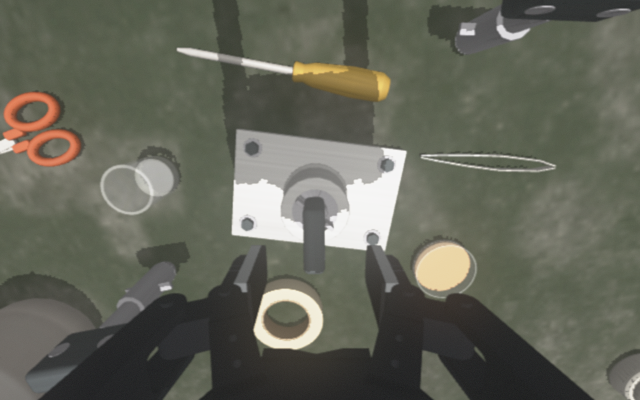

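The bar (314,235) is aligned and centred between the pads, at (252,270) and (378,270). Descend and regrip.

```bash
python3 -m inch '[{"dp":[-0.3,0.5,6],"angular":[0,0,-0.006],"fingers":100},{"dp":[-0.3,0.5,20],"angular":[0,0,-0.006],"fingers":100},{"dp":[-0.3,0.5,36],"angular":[0,0,-0.006],"fingers":100},{"dp":[-0.3,0.5,46],"angular":[0,0,-0.006],"fingers":100},{"dp":[-0.3,0.5,49.5],"angular":[0,0,-0.006],"fingers":100},{"dp":[-0.3,0.5,49.5],"angular":[0,0,-0.006],"fingers":100},{"dp":[-0.3,0.5,49.5],"angular":[0,0,-0.006],"fingers":160},{"dp":[-0.3,0.5,49.5],"angular":[0,0,-0.006],"fingers":200},{"dp":[-0.3,0.5,49.5],"angular":[0,0,-0.006],"fingers":230},{"dp":[-0.3,0.5,49.5],"angular":[0,0,-0.006],"fingers":255},{"dp":[-0.3,0.5,49.5],"angular":[0,0,-0.006],"fingers":255},{"dp":[-0.3,0.5,49.5],"angular":[0,0,-0.006],"fingers":255}]' 60
python3 -m inch '[{"dp":[0,0,0],"angular":[0,0,0],"fingers":255},{"dp":[0,0,0],"angular":[0,0,0],"fingers":255}]'
python3 -c "
from rig import monitor
s=monitor.sense();print(s['wrist_torque'],s['qpos'][5])"
```

```text
clock: 16.25
eef_pos: [505.6, -64.2, 83.0]
tcp_rot: [3.14, 0.0, 1.406]
contact_force: [0.1, -0.9, 6.4]
opening: 0.144
clock: 16.42
eef_pos: [505.7, -64.2, 83.0]
tcp_rot: [3.14, 0.0, 1.406]
contact_force: [0.1, -1.1, 6.5]
opening: 0.143
[-0.17919149  0.11946533  0.00889698] -1.5351338947750597
```

```bash
python3 -m inch '[{"dp":[0,0,0],"angular":[0,0,0.04],"fingers":255},{"dp":[0,0,0.2],"angular":[0,0,0.12],"fingers":255},{"dp":[0,0,0.5],"angular":[0,0,0.22],"fingers":255},{"dp":[0,0,0.8],"angular":[0,0,0.32],"fingers":255},{"dp":[0,0,1.0],"angular":[0,0,0.43],"fingers":255},{"dp":[0,0,1.3],"angular":[0,0,0.54],"fingers":255},{"dp":[0,0,1.6],"angular":[0,0,0.65],"fingers":255},{"dp":[0,0,1.9],"angular":[0,0,0.76],"fingers":255},{"dp":[0,0,2.2],"angular":[0,0,0.87],"fingers":255},{"dp":[0,0,2.4],"angular":[0,0,0.96],"fingers":255},{"dp":[0,0,2.5],"angular":[0,0,1.0],"fingers":255},{"dp":[0,0,2.5],"angular":[0,0,1.0],"fingers":255}]'
python3 -m inch '[{"dp":[0,0,0.1],"angular":[0,0,0.04],"fingers":255},{"dp":[0,0,0.3],"angular":[0,0,0.12],"fingers":255},{"dp":[0,0,0.55],"angular":[0,0,0.22],"fingers":255},{"dp":[0,0,0.8],"angular":[0,0,0.32],"fingers":255},{"dp":[0,0,1.1],"angular":[0,0,0.43],"fingers":255},{"dp":[0,0,1.4],"angular":[0,0,0.54],"fingers":255},{"dp":[0,0,1.65],"angular":[0,0,0.65],"fingers":255},{"dp":[0,0,1.95],"angular":[0,0,0.76],"fingers":255},{"dp":[0,0,2.25],"angular":[0,0,0.87],"fingers":255},{"dp":[0,0,2.5],"angular":[0,0,0.96],"fingers":255},{"dp":[0,0,2.55],"angular":[0,0,1.0],"fingers":255},{"dp":[0,0,2.55],"angular":[0,0,1.0],"fingers":255}]'
```

```text
clock: 17.42
eef_pos: [505.3, -64.8, 80.5]
tcp_rot: [3.14, -0.0, 0.404]
contact_force: [-1.9, -4.3, 6.6]
opening: 0.143
clock: 18.42
eef_pos: [504.8, -64.6, 77.9]
tcp_rot: [3.141, -0.0, -0.596]
contact_force: [-2.7, -4.2, 9.3]
opening: 0.144
```

```bash
python3 -m inch '[{"dp":[0,0,0],"angular":[0,0,0.04],"fingers":255},{"dp":[0,0,0.1],"angular":[0,0,0.12],"fingers":255},{"dp":[0,0,0.3],"angular":[0,0,0.22],"fingers":255},{"dp":[0,0,0.6],"angular":[0,0,0.32],"fingers":255},{"dp":[0,0,0.9],"angular":[0,0,0.43],"fingers":255},{"dp":[0,0,1.2],"angular":[0,0,0.54],"fingers":255},{"dp":[0,0,1.5],"angular":[0,0,0.65],"fingers":255},{"dp":[0,0,1.8],"angular":[0,0,0.76],"fingers":255},{"dp":[0,0,2.1],"angular":[0,0,0.87],"fingers":255},{"dp":[0,0,2.4],"angular":[0,0,0.98],"fingers":255},{"dp":[0,0,2.6],"angular":[0,0,1.07],"fingers":255},{"dp":[0,0,2.6],"angular":[0,0,1.1],"fingers":255}]'
python3 -m inch '[{"dp":[0,0,0],"angular":[0,0,0],"fingers":255},{"dp":[0,0,0],"angular":[0,0,0],"fingers":255},{"dp":[0,0,0],"angular":[0,0,0],"fingers":255},{"dp":[0,0,0],"angular":[0,0,0],"fingers":255}]'
python3 - <<'E'
from h import *
from rig import monitor,vision
s=monitor.sense(); print(s["contact_force"],s["wrist_torque"],s['qpos'],abs(s['qvel']).max())
c=vision.camera_params("wrist")
p,d=vision.grab_frame("wrist"); cv2.imwrite("pics/w9.png",p)
Z=np.array([unproj(c,u,v,d[v,u]) for v in range(230,340) for u in range(300,335)])
k=(Z[:,2]>95)&(Z[:,2]<120)&(np.hypot(Z[:,0]-505,Z[:,1]+64)<24)
print(k.sum(),np.median(Z[k][:,2]),Z[k][:,:2].mean(0))
p,d=vision.grab_frame("scene"); cv2.imwrite("pics/s9.png",cv2.resize(p[120:300,200:440],None,fx=3,fy=3))
E
```

```text
clock: 19.42
eef_pos: [504.8, -63.9, 75.1]
tcp_rot: [3.141, 0.0, -1.699]
contact_force: [-2.6, 1.9, 7.0]
opening: 0.143
clock: 19.75
eef_pos: [504.9, -63.9, 75.2]
tcp_rot: [3.141, 0.0, -1.694]
contact_force: [-3.5, 1.6, 8.3]
opening: 0.141
[-3.48643541  1.62172713  8.33090567] [0.17282762 0.45422859 0.01813228] [-1.29030186e-01  3.88712762e-01  2.00396315e+00  2.91395712e-04
  7.49277470e-01  1.56484629e+00] 0.0015620526646355096
3065 107.57477250704679 [509.61176848 -64.52801555]
```

View pics/w9.png

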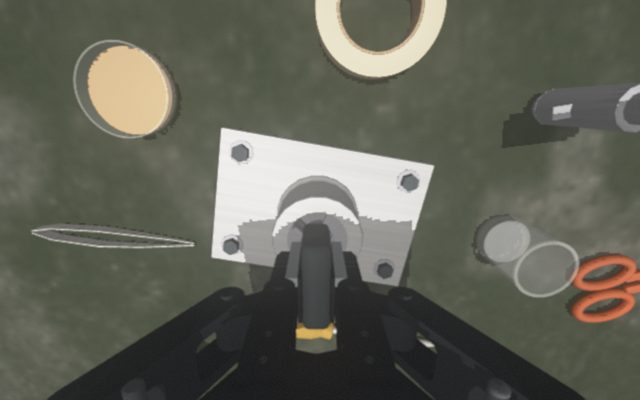

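View pics/s9.png

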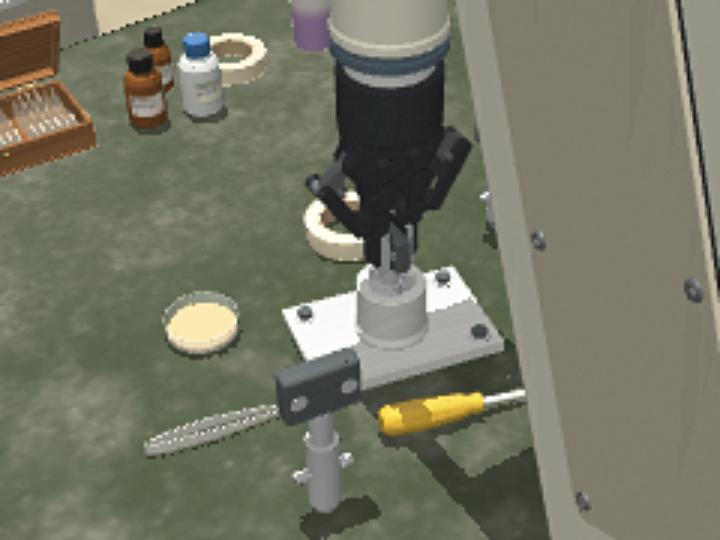

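The bar is still held in the jaws (317,285). Its top is at z≈107.6, putting the grip centre about 36.6 mm above the mouth (37 expected). The nearby things in these two views look undisturbed. Everything is at rest, so I'm handing it in.

```bash
python3 -c "
from rig import sign_off
print(sign_off())"
```

```text
the job is handed in; nothing more can be done
None
```

I turned the bolt backward about 0.85 rad, felt it drop 8 mm into the thread start, then turned it forward about 6.3 rad (one full turn). The job was handed in at about 20 s with the bolt still gripped.

The forward turn took two grips, because the wrist joint can't do a full turn in one. After 3.2 rad I released the bar, turned the hand back half a turn and gripped again. A picture taken in between showed the bolt had not moved.

My last checks:
- **Depth:** the grip point is about 36.6 mm above the boss mouth (37 mm expected).
- **At rest:** the arm is still, the bar is held at about 12 mm opening, and the bolt is pressed down with about 8 N.
- **Bystanders:** the things in view look undisturbed. The final views did not cover the whole table, and I did not measure their positions again.

None of these checks failed. The position estimates from the different views disagreed by 1–2 mm, which is within the calibration.

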